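Set a terracotta bar against the flip stop and clamp it

TASK

On the tile jig, flip the stop flag down so that it lies fully down across the channel, then slide the terracotta bar along the channel until its end rests against the flag. Then swing the clamp arm down until its pad rests on top of the bar. Keep the bar lying in the channel throughout, and leave the other things on the bench where they are.

Things in the scene. Friction and masses are not known exactly. Their poses are not given: they have to be found in the camera images.
- jig: Fixed plywood tile jig, 120 (x) by 400 (y) mm. Origin: centre of its underside, on the bench; x to the fence side, y along the channel towards the stop flag, z up. Bed top at z = 18 mm. Channel x from -27.5 to +27.5 mm, open at both ends: on +x a wooden fence 20 mm thick, top at z = 44 mm, carrying the hinges of flag and clamp; on -x a lip 10 mm thick, top at z = 28 mm.
- flag (a joint): Angle of the stop flag about its hinge (axis along jig y), rad: 0 = fully down across the channel (end stop, arm level), positive = raised; pi/2 = upright, up to 2.1 leaning back over the fence towards jig +x; starts at 1.75 to 1.95. The hinge is stiff (0.1 N m) and stays where it is left, so it has to be pushed all the way down.
- flag_tip (a point): Free end of the aluminium stop flag, mid-thickness, 100 mm from its hinge axis. Arm 12 mm thick, 14 mm wide, a blade under it (33 mm deep from the hinge axis) that fills the channel when down, and at the free end a flat tab 30 mm wide, 32 mm long (68 to 100 mm from the hinge). When down, its top is at jig z = 60 mm.
- flag_hinge (a point): Centre of the flag's hinge axis: jig x = 40, y = 162, z = 54 mm. With the flag down, its stop face (facing jig -y) lies at jig y = 155 mm.
- clamp (a joint): Angle of the clamp arm about its hinge, rad: 0 = arm level, its pad just touching the top of a bar that lies in the channel; positive = raised; pi/2 = upright, up to 2.1 leaning back towards jig +x; starts at 1.75 to 1.95. With no bar under it, it can go on down to -0.12. The hinge is stiff (0.14 N m) and stays where it is left.
- clamp_tip (a point): Free end of the steel clamp arm, mid-thickness, 100 mm from its hinge axis. Bar 12 mm thick, 16 mm wide, with a round black rubber pad (26 mm across) underneath, 40 mm from the hinge, and a black round T-handle (14 mm thick, 50 mm long along jig y) across its free end, 93 mm from the hinge. When level, the bar's top is at jig z = 60 mm, the handle's at 61 mm.
- clamp_hinge (a point): Centre of the clamp's hinge axis (jig x = 40, y = 75, z = 54 mm).
- tile_center (a point): Centre of the loose terracotta bar, 50 (x) by 140 (y) by 24 (z) mm, about 0.3 kg, lying flat in the channel on the jig's bed, its long axis y along the channel. Its top is at jig z = 42 mm. With its end against the flag its centre lies at jig y = 85 mm.
- tile_front (a point): Centre of the bar's leading end face, the one that faces the flag (70 mm along the bar's y from its centre).
- brush: Bystander: brush 200 mm long, lying near the jig's front.
- prop: Bystander: short thick fireclay block, 50 x 80 x 40 mm, behind the fence.
- mug: Bystander: terracotta mug, 80 mm wide, 90 mm tall, beyond the jig's entry end (-y).
- jar: Bystander: white jar, 64 mm wide, 85 mm tall, beyond the jig's stop end (+y).
- rolling_pin: Bystander: wooden rolling pin, 320 mm long, 48 mm thick, behind the jig.
- spatula: Bystander: spatula 180 mm long, lying in front of the jig.
- bowl: Bystander: white bowl, 120 mm wide, 60 mm tall, on the left of the bench.

How it is judged:
By the outcome, as a careful person would: the job done as asked, in the order asked, and still so for the second after the job is handed in, with the robot touching nothing.
It also fails if it takes over 64 s, if anything falls off the work surface, if the arm or the gripper's body presses on something with over 40 N, if the wrist force passes 120 N, or if a joint passes its speed limit or range.

ROBOT

A 6-joint arm with a two-finger parallel gripper is mounted at the origin on the work surface. World frame = base frame: x ahead of the robot, y to its left, z up, the work surface at z = 0. Lengths are in m, angles in degrees, forces in N, time in s.
With the tool pointing down it reaches from about 0.35 to 0.875 m from the base axis. Payload 4.2 kg.
Tool frame: the origin (TCP) lies midway between the tips of the shut fingers; the grasp point (between the pads) lies 19 mm behind it; z points along the fingers, y is the line along which they close (so a half turn about z gives the same grasp; the last joint's range is limited). The gripper opens to 87 mm and grips with 3 to 60 N. Pads are 19 mm wide; open, the fingers measure 117 mm over their backs; the gripper's body (75 mm by 190 mm) begins 51 mm behind the grasp point.
Start: joints at [86.494, 22.042, 0.453, 0, -68.411, -14.817], TCP at [0.196, 0.593, 0.223] pointing down, gripper open.
Joint ranges: [-179.83, 179.83], [-69.29, 118.12], [-61.27, 80.66], [-181.25, 117.63], [-171.15, -9.14], [-177.46, 177.46]. Speed limits (degrees/s): [159.86, 159.86, 180, 180, 180, 180].

INTERFACE

Orientations are given as a 3x3 rotation matrix whose columns are the frame's x, y, z axes.
In Python, from station import r, cams gives the robot as it stands.
- The arm moves only by the tool play_rows, never from a script. Its argument "commands" is text: rows parted by semicolons, each of 6 numbers parted by spaces: the shift along the world's x, y, z normalised to -1 to 1, where 1 is 30 mm, then the turn, a rotation vector about the world's x, y, z normalised to -1 to 1, where 1 is 0.15 rad. A call has 1 to 20 rows; each row shifts and turns the commanded pose from where the row before left it; what a row does not reach is not made up. A row lasts 1/10 s, in which the tool goes at most 50 mm and 8.59 degrees, less where a joint would pass 70% of its speed; a pose out of reach is approached as far as the arm can. A call with a number of a shift or a turn outside -1 to 1 is refused whole. A call with a gripper value outside its range is refused whole. "grip" is the finger opening in mm, from 0 to 87, set as the call begins (left out, the last holds). The fingers move at their own pace and stop on an object; the grip force is fixed at half the most. Time passes only in rows, so rows that do not move let the fingers close. It gives the time, the measured TCP pose, the force, the opening and the grip force at its end, in the units of the state.
- r.sense(): the state, without advancing time (a new reading comes with each control period).
- cams.capture(name): name is "side" or "top"; returns (picture, depth): 420x560x3 uint8, blue, green, red; 420x560 float32, m along the optical axis (not along the pixel's ray), 0 where there is no reading.
- cams.camera_info(name): a dict with "mtx" (3x3 intrinsics, pixels), "R" (3x3) and "t" (3): a world point X has camera coordinates R X + t. Camera axes: x right, y down, z forward; pixel columns grow to the right and rows downward; lengths in m; the calibration is good to about 2 mm. A picture is of the moment at which its call begins. camera_info takes no time and is no camera call.
- r.finish_job(): hands the job in; it is judged then, once.
The state is a dict: "time_s": time; "joints": joint angles; "joint_velocities": joint speeds; "effort": joint torques, N m; "tcp_pos": TCP position; "ee_rot": TCP orientation; "wrist_force": force on the tool from outside, world axes, zero at the start; "moment": the same for the moment, N m; "gripper_width": opening from 0.0 (shut) to 1.0 (fully open); "gripper_force": force on a finger pad.
Only numpy, scipy, OpenCV 4.12 (cv2) and the standard library are available. Lean on these libraries where they do the work, as an engineer would, in place of code of your own. Each camera call takes 0.05 s, during which the arm holds its last target. There are 200 camera calls.

## Working session

There is one attempt and no reset: what is moved stays moved. The work goes in short steps, Python scripts to look and compute and a tool call to move; the robot and the scene stay as the last step left them, time stands still between calls to the robot, and variables do not carry over. Pictures are saved under pics/ and viewed, at most 10 in all, crops included, and the job is handed in when it is done.

Besides the shell and the picture viewer there is one more tool, called in YAML: its name, and indented under it one key for each argument. play_rows: Moves the arm, as the interface text tells. Scaled input: -1 to 1 covers 30 mm each way for a shift and 0.15 rad each way for a turn. Its arguments: {"type":"object","properties":{"commands":{"type":"string"},"grip":{"type":"number"}},"required":["commands"]}

```bash
ls; mkdir -p pics; python3 - <<'E'
from station import r,cams
import cv2,numpy as np
for n in("top","side"):
    p,d=cams.capture(n); cv2.imwrite(f"pics/{n}0.png",p); np.save(f"{n}0.npy",d)
    i=cams.camera_info(n); print(n,i["mtx"].round(1).tolist(),i["R"].round(3).tolist(),i["t"].round(3).tolist())
s=r.sense(); print(s["tcp_pos"],s["ee_rot"],s["wrist_force"],s["time_s"])
E
```

```text
pics
top [[514.7, 0.0, 271.6], [0.0, 514.7, 210.1], [0.0, 0.0, 1.0]] [[-0.001, -1.0, -0.0], [-0.995, 0.001, -0.104], [0.104, 0.0, -0.995]] [0.049, 0.58, 1.534]
side [[394.3, 0.0, 273.0], [0.0, 394.3, 205.4], [0.0, 0.0, 1.0]] [[-0.992, -0.125, -0.023], [-0.063, 0.639, -0.767], [0.11, -0.759, -0.641]] [0.591, 0.058, 0.954]
[0.19630284 0.59282075 0.22157649] [[ 9.49244993e-01 -3.14537225e-01 -5.26067400e-04]
 [-3.14537655e-01 -9.49243225e-01 -1.83404881e-03]
 [ 7.75107080e-05  1.90642966e-03 -9.99998180e-01]] [ 0.32107777 -0.21737107 -0.23199004] 0.1
```

View pics/top0.png

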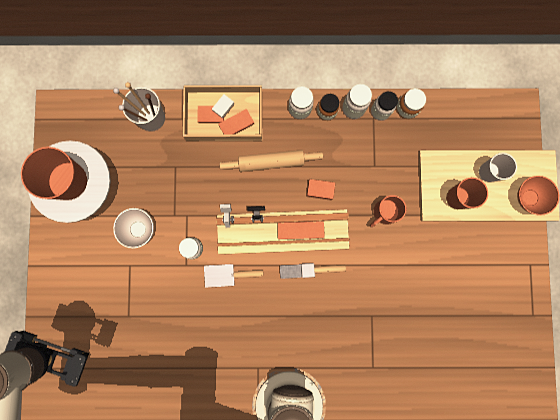

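View pics/side0.png

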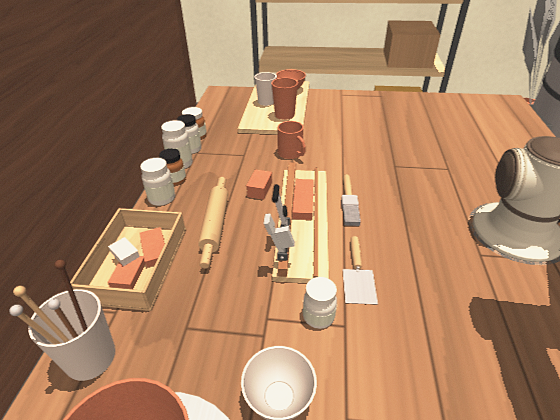

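```bash
cat > h.py <<'E'
import numpy as np
from station import r,cams
def unproj(n,u,v,z):
    "pixel -> world point on plane height z"
    i=cams.camera_info(n);R,t,K=(np.array(i[k]) for k in("R","t","mtx"))
    d=R.T@np.linalg.inv(K)@[u,v,1]; c=-R.T@t
    return c+d*(z-c[2])/d[2]
def proj(n,X):
    i=cams.camera_info(n);p=np.array(i["mtx"])@(np.array(i["R"])@X+i["t"]);return p[:2]/p[2]
def cloud(n,d):
    i=cams.camera_info(n);R,t,K=(np.array(i[k]) for k in("R","t","mtx"))
    v,u=np.indices(d.shape);p=np.stack([u*d,v*d,d],-1)@np.linalg.inv(K).T
    return (p-t)@R
E
python3 - <<'E'
import cv2,numpy as np
p=cv2.imread("pics/top0.png")
cv2.imwrite("pics/c1.png",cv2.resize(p[190:265,205:365],None,fx=5,fy=5,interpolation=cv2.INTER_CUBIC))
p=cv2.imread("pics/side0.png")
cv2.imwrite("pics/c2.png",cv2.resize(p[160:290,240:370],None,fx=4.6,fy=4.6,interpolation=cv2.INTER_CUBIC))
E
```

```text
(no output)
```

View pics/c1.png

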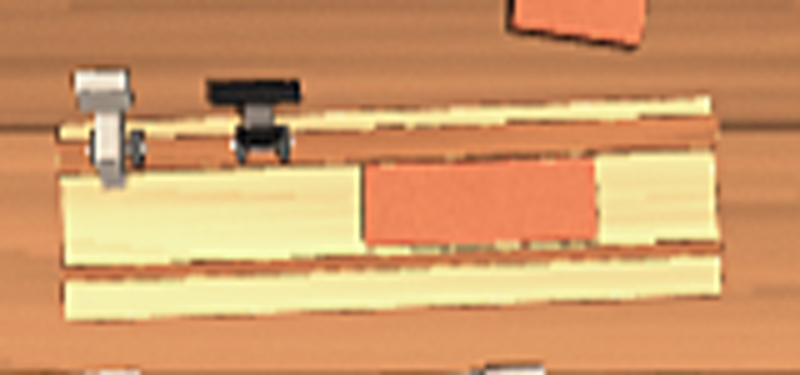

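View pics/c2.png

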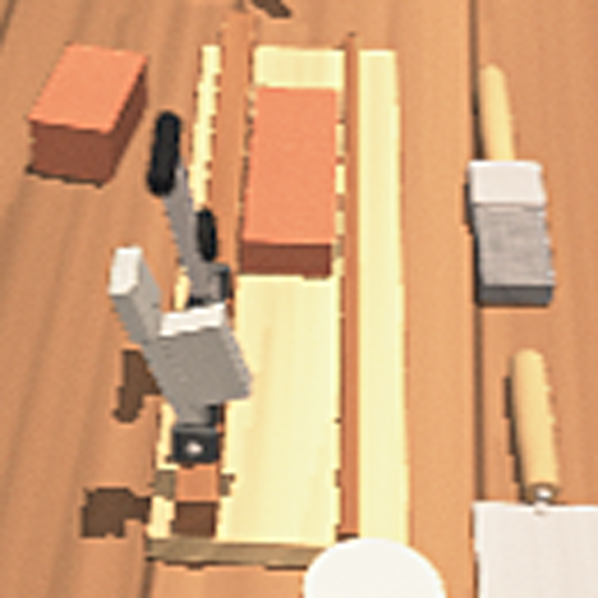

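```bash
python3 - <<'E'
from h import *
f=lambda u,v,z:unproj("top",205+u/5,190+v/5,z)
c=[f(*q,.018) for q in((720,295),(712,98),(59,127),(65,320))]
print("jig",np.round(c,4))
C=np.mean(c,0);yv=(c[3]+c[2]-c[0]-c[1]);print("centre",C,"L",np.linalg.norm(yv)/2,"ang",np.degrees(np.arctan2(-yv[0],yv[1])), "W",np.linalg.norm(c[1]-c[0]))
b=[f(*q,.042) for q in((363,166),(365,247),(598,242),(597,158))]
print("bar",np.round(b,4),np.mean(b,0))
d=np.load("top0.npy");P=cloud("top",d)
a=np.arctan2(-yv[0],yv[1]);R=np.array([[np.cos(a),-np.sin(a)],[np.sin(a),np.cos(a)]])
J=P.copy();J[...,:2]=(P[...,:2]-C[:2])@R
np.save("jf.npy",np.r_[C[:2],a])
for n in("top","side"):
  P=cloud(n,np.load(n+"0.npy"));J=P.copy();J[...,:2]=(P[...,:2]-C[:2])@R
  m=(abs(J[...,0])<.1)&(abs(J[...,1])<.21)
  def box(lab,k):
    q=J[m&k]*1000
    if len(q)>3: print(n,lab,len(q),np.percentile(q,[3,50,97],axis=0).round(0).tolist())
  x,y,z=J[...,0],J[...,1],J[...,2]
  box("bar",(z>.037)&(z<.047)&(abs(x)<.022)&(y<.1))
  box("fence",(z>.040)&(z<.048)&(x>.02)&(x<.055)&(y<.03))
  box("lip",(z>.024)&(z<.032)&(x<-.02)&(x>-.045))
  box("bed",(z>.014)&(z<.022))
  box("flag",(z>.07)&(y>.12)); box("flagtip",(z>.135)&(y>.12)); box("clamp",(z>.07)&(y<.12)&(y>.03)); box("clamptip",(z>.14)&(y<.12)&(y>.03))
E
```

```text
jig [[ 0.4622 -0.1862  0.018 ]
 [ 0.5825 -0.1833  0.018 ]
 [ 0.5652  0.2165  0.018 ]
 [ 0.4475  0.2116  0.018 ]]
centre [0.51433588 0.01465885 0.018     ] L 0.39911106570994986 ang 2.3025314812216893 W 0.12038884260261905
bar [[ 0.5391  0.0308  0.042 ]
 [ 0.4904  0.0297  0.042 ]
 [ 0.4933 -0.11    0.042 ]
 [ 0.5438 -0.11    0.042 ]] [ 0.5166616  -0.03985546  0.042     ]
top bar 579 [[-20.0, -118.0, 38.0], [0.0, -54.0, 42.0], [21.0, 13.0, 46.0]]
top fence 427 [[21.0, -191.0, 40.0], [37.0, -77.0, 44.0], [48.0, 22.0, 47.0]]
top lip 353 [[-37.0, -190.0, 24.0], [-31.0, -2.0, 28.0], [-24.0, 184.0, 32.0]]
top bed 2154 [[-57.0, -188.0, 14.0], [-11.0, 38.0, 18.0], [58.0, 192.0, 22.0]]
top flag 170 [[19.0, 150.0, 88.0], [56.0, 162.0, 125.0], [75.0, 176.0, 153.0]]
top flagtip 59 [[62.0, 149.0, 136.0], [69.0, 162.0, 147.0], [75.0, 177.0, 154.0]]
top clamp 1059 [[-95.0, 37.0, 108.0], [-95.0, 37.0, 1586.0], [62.0, 86.0, 1586.0]]
top clamptip 1004 [[-95.0, 37.0, 149.0], [-95.0, 37.0, 1586.0], [62.0, 84.0, 1586.0]]
side bar 548 [[-18.0, -116.0, 38.0], [1.0, -43.0, 40.0], [21.0, 18.0, 41.0]]
side fence 376 [[22.0, -186.0, 40.0], [40.0, -67.0, 41.0], [51.0, 18.0, 43.0]]
side lip 427 [[-31.0, -177.0, 24.0], [-27.0, 56.0, 26.0], [-23.0, 198.0, 28.0]]
side bed 2679 [[-53.0, -179.0, 14.0], [-8.0, 88.0, 16.0], [62.0, 199.0, 18.0]]
side flag 564 [[23.0, 156.0, 75.0], [52.0, 171.0, 111.0], [78.0, 180.0, 148.0]]
side flagtip 104 [[67.0, 153.0, 135.0], [73.0, 171.0, 145.0], [81.0, 181.0, 149.0]]
side clamp 288 [[42.0, 59.0, 75.0], [58.0, 85.0, 118.0], [70.0, 103.0, 150.0]]
side clamptip 106 [[59.0, 57.0, 142.0], [65.0, 83.0, 148.0], [71.0, 104.0, 151.0]]
```

play_rows:
  commands: "0.8 -0.8 0.1 0 0 0.15;0.8 -0.8 0.1 0 0 0.15;0.8 -0.8 0.1 0 0 0.15;0.8 -0.8 0.1 0 0 0.15;0.8 -0.8 0.1 0 0 0.15;0.8 -0.8 0.1 0 0 0.15;0.8 -0.8 0.1 0 0 0.15;0.8 -0.8 0.1 0 0 0.15;0.8 -0.8 0 0 0 0.15;0.8 -0.8 0 0 0 0.15;0.8 -0.8 0 0 0 0.15;0.8 -0.8 0 0 0 0.15;0.8 -0.8 0 0 0 0.15;0.8 -0.8 0 0 0 0.15;0.8 -0.8 0 0 0 0.15;0.8 -0.8 0 0 0 0.15;0.9 -0.9 0 0 0 0;0 0 0 0 0 0;0 0 0 0 0 0"
  grip: 0

```text
time_s: 2.0
tcp_pos: [0.6075, 0.1815, 0.2455]
ee_rot: [[0.999, 0.038, -0.002], [0.038, -0.999, -0.001], [-0.002, 0.0, -1.0]]
wrist_force: [-0.1, -0.2, -0.1]
gripper_width: 0.007
gripper_force: 0.0
```

play_rows:
  commands: "0 0 -1 0 0 0;0 0 -1 0 0 0;0 0 -1 0 0 0;0 0 -1 0 0 0;-0.5 -0.02 0 0 0 0;-0.5 -0.02 0 0 0 0;-0.5 -0.02 0.1 0 0 0;-0.48 -0.02 0.02 0 0 0;-0.48 -0.02 0.02 0 0 0;-0.48 -0.02 0.02 0 0 0;-0.37 -0.015 -0.32 0 0 0;-0.37 -0.015 -0.32 0 0 0;-0.37 -0.015 -0.32 0 0 0;-0.15 -0.01 -0.3 0 0 0;-0.15 -0.01 -0.3 0 0 0;-0.15 -0.01 -0.3 0 0 0;-0.05 0 -0.17 0 0 0;-0.05 0 -0.17 0 0 0"

```text
time_s: 3.8
tcp_pos: [0.4695, 0.1765, 0.0648]
ee_rot: [[0.999, 0.04, -0.0], [0.04, -0.999, -0.0], [-0.0, 0.0, -1.0]]
wrist_force: [0.1, -0.9, 1.2]
gripper_width: 0.002
gripper_force: 0.3
```

play_rows:
  commands: "0 0 -0.1 0 0 0;0 0 -0.1 0 0 0;0 0 -0.07 0 0 0;0 0 0 0 0 0;0 0 0 0 0 0"

```text
time_s: 4.3
tcp_pos: [0.4695, 0.1763, 0.06]
ee_rot: [[0.999, 0.041, 0.0], [0.041, -0.999, -0.001], [0.0, 0.001, -1.0]]
wrist_force: [-8.3, -0.8, 20.4]
gripper_width: 0.004
gripper_force: 10.2
```

play_rows:
  commands: "0 0 0.5 0 0 0;0 0 1 0 0 0;0 0 1 0 0 0;0 0 1 0 0 0;0.13 -0.97 0 0 0 0;0.13 -0.97 0 0 0 0;0.13 -0.97 0 0 0 0;0.13 -0.97 0 0 0 0;0.13 -0.97 0 0 0 0;0.13 -0.97 0 0 0 0;0.13 -0.97 0 0 0 0;0.13 -0.97 0 0 0 0;0.13 -0.97 0 0 0 0;0.13 -0.97 0 0 0 0;0.13 -0.97 0 0 0 0;0 0 0 0 0 0;0 0 0 0 0 0"

```text
time_s: 6.0
tcp_pos: [0.5121, -0.1442, 0.1619]
ee_rot: [[0.999, 0.038, -0.001], [0.038, -0.999, 0.0], [-0.001, -0.0, -1.0]]
wrist_force: [0.3, -0.2, -0.0]
gripper_width: 0.006
gripper_force: 0.0
```

```bash
python3 - <<'E'
from h import *
import cv2
p,d=cams.capture("side")
cv2.imwrite("pics/c3.png",cv2.resize(p[60:310,200:400],None,fx=2.4,fy=2.4,interpolation=cv2.INTER_CUBIC))
E
```

```text
(no output)
```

View pics/c3.png

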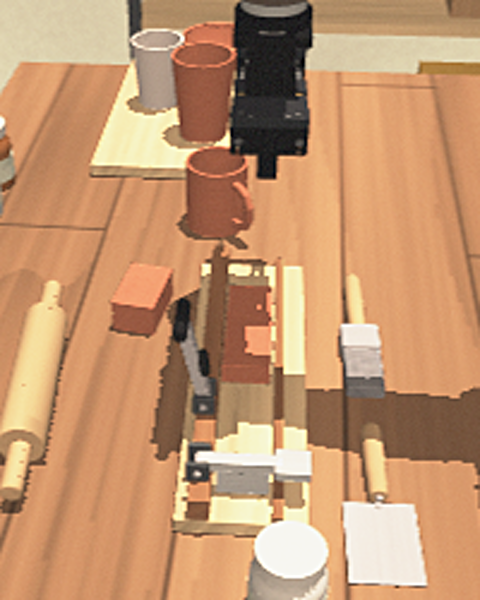

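The flag lies down across the channel (crop about (200–310, 465)), the clamp is still up, and the bar and the other things have not moved. Next I descend behind the bar.

play_rows:
  commands: "0 0 -1 0 0 0;0 0 -1 0 0 0;0 0 -1 0 0 0;0 0 -0.8 0 0 0;0 0 -0.5 0 0 0;0 0 0 0 0 0;0 0 0 0 0 0"

```text
time_s: 6.75
tcp_pos: [0.5128, -0.1429, 0.0336]
ee_rot: [[0.999, 0.042, 0.0], [0.042, -0.999, -0.0], [0.0, 0.0, -1.0]]
wrist_force: [0.5, 0.6, 0.7]
gripper_width: 0.006
gripper_force: 0.0
```

play_rows:
  commands: "-0.016 0.4 0 0 0 0;-0.016 0.4 0 0 0 0;-0.016 0.4 0 0 0 0;-0.016 0.4 0 0 0 0;-0.016 0.4 0 0 0 0;-0.016 0.4 0 0 0 0;-0.016 0.4 0 0 0 0;-0.016 0.4 0 0 0 0;-0.016 0.4 0 0 0 0;-0.016 0.4 0 0 0 0;-0.016 0.4 0 0 0 0;-0.01 0.2 0 0 0 0;-0.01 0.15 0 0 0 0"

```text
time_s: 8.05
tcp_pos: [0.5063, -0.0005, 0.0332]
ee_rot: [[0.999, 0.041, -0.0], [0.041, -0.999, -0.0], [-0.0, 0.0, -1.0]]
wrist_force: [0.3, -2.4, 0.6]
gripper_width: 0.005
gripper_force: 1.2
```

play_rows:
  commands: "0 0.1 0 0 0 0;0 0.1 0 0 0 0;-0.01 0.1 0 0 0 0;0 0.05 0 0 0 0"

```text
time_s: 8.45
tcp_pos: [0.5061, 0.0094, 0.0332]
ee_rot: [[0.999, 0.04, -0.0], [0.04, -0.999, -0.0], [-0.0, 0.0, -1.0]]
wrist_force: [-0.0, -2.7, 1.4]
gripper_width: 0.007
gripper_force: 1.1
```

play_rows:
  commands: "0 0.05 0 0 0 0;0 0.05 0 0 0 0;0 0.05 0 0 0 0"

```text
time_s: 8.75
tcp_pos: [0.5061, 0.0139, 0.0332]
ee_rot: [[0.999, 0.04, -0.0], [0.04, -0.999, 0.0], [-0.0, -0.0, -1.0]]
wrist_force: [0.7, -1.9, 1.2]
gripper_width: 0.004
gripper_force: 1.0
```

play_rows:
  commands: "0 0.04 0 0 0 0;0 0.04 0 0 0 0"

```text
time_s: 8.95
tcp_pos: [0.5061, 0.0163, 0.0332]
ee_rot: [[0.999, 0.04, -0.0], [0.04, -0.999, 0.0], [-0.0, -0.0, -1.0]]
wrist_force: [-0.0, -1.9, 0.5]
gripper_width: 0.005
gripper_force: 0.9
```

play_rows:
  commands: "0 0.04 0 0 0 0;0 0.04 0 0 0 0"

```text
time_s: 9.15
tcp_pos: [0.5061, 0.0187, 0.0332]
ee_rot: [[0.999, 0.04, -0.0], [0.04, -0.999, 0.0], [-0.0, -0.0, -1.0]]
wrist_force: [0.6, -1.0, 0.0]
gripper_width: 0.005
gripper_force: 0.9
```

```bash
python3 - <<'E'
from h import *
import cv2
p,d=cams.capture("side")
cv2.imwrite("pics/c4.png",cv2.resize(p[130:290,230:390],None,fx=3.7,fy=3.7,interpolation=cv2.INTER_CUBIC))
p,d=cams.capture("top");cv2.imwrite("pics/top4.png",cv2.resize(p[190:265,205:365],None,fx=5,fy=5,interpolation=cv2.INTER_CUBIC))
E
```

```text
(no output)
```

View pics/c4.png

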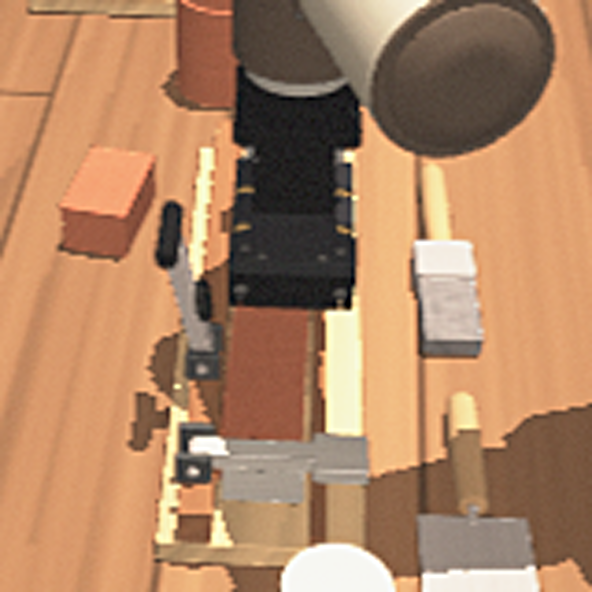

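The bar's front end (crop about (265, 438)) has reached the flag's edge or is very close to it. I keep pushing gently until the force rises.

play_rows:
  commands: "0 0.05 0 0 0 0;0 0.04 0 0 0 0"

```text
time_s: 9.45
tcp_pos: [0.5061, 0.0214, 0.0332]
ee_rot: [[0.999, 0.04, -0.0], [0.04, -0.999, -0.0], [-0.0, 0.0, -1.0]]
wrist_force: [-0.5, -2.1, 0.1]
gripper_width: 0.007
gripper_force: 0.8
```

play_rows:
  commands: "0 0.04 0 0 0 0;0 0.04 0 0 0 0"

```text
time_s: 9.65
tcp_pos: [0.5057, 0.0221, 0.0332]
ee_rot: [[0.999, 0.041, -0.002], [0.041, -0.999, -0.003], [-0.002, 0.003, -1.0]]
wrist_force: [2.6, -13.6, 1.0]
gripper_width: 0.001
gripper_force: 6.9
```

play_rows:
  commands: "0 -0.3 0 0 0 0;0.02 -0.5 0 0 0 0;0 0 1 0 0 0;0 0 1 0 0 0;0 0 1 0 0 0;0 0 1 0 0 0;0 0 1 0 0 0;0 0 0.5 0 0 0;0.6 0.5 0 0 0 0;0.6 0.5 0 0 0 0;0.6 0.5 0 0 0 0;0.6 0.5 0 0 0 0;0.6 0.5 0 0 0 0;0.6 0.5 0 0 0 0;0 0 0 0 0 0;0 0 0 0 0 0"

```text
time_s: 11.25
tcp_pos: [0.6146, 0.0895, 0.1976]
ee_rot: [[0.999, 0.04, -0.001], [0.04, -0.999, 0.0], [-0.001, -0.0, -1.0]]
wrist_force: [-0.8, 1.3, 0.7]
gripper_width: 0.004
gripper_force: 0.0
```

```bash
python3 - <<'E'
from h import *
import cv2
p,d=cams.capture("side")
cv2.imwrite("pics/c5.png",cv2.resize(p[130:290,230:390],None,fx=3.7,fy=3.7,interpolation=cv2.INTER_CUBIC))
E
```

```text
(no output)
```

View pics/c5.png

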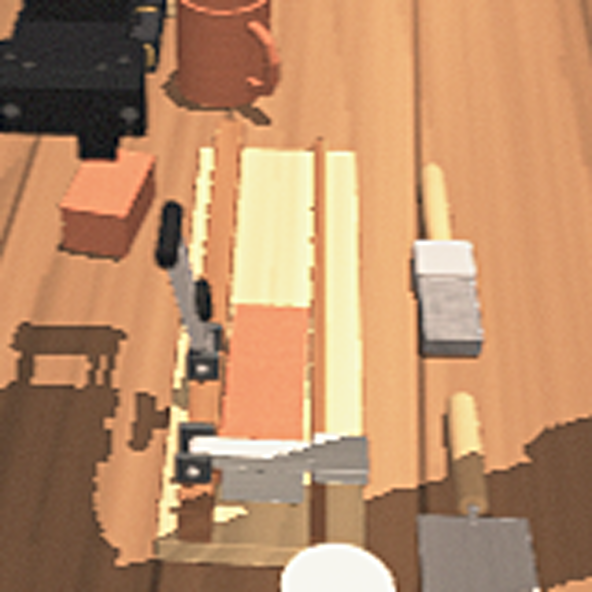

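The bar's end is against the flag (crop (265, 438)) and it lies straight in the channel. Now the clamp.

play_rows:
  commands: "0 0.05 -0.83 0 0 0;0 0.05 -0.83 0 0 0;0 0.05 -0.83 0 0 0;-0.39 -0.016 0 0 0 0;-0.39 -0.016 0 0 0 0;-0.39 -0.016 0 0 0 0;-0.39 -0.016 0 0 0 0;-0.45 -0.018 0.02 0 0 0;-0.45 -0.018 0.02 0 0 0;-0.45 -0.018 0.02 0 0 0;-0.34 -0.014 -0.29 0 0 0;-0.34 -0.014 -0.29 0 0 0;-0.34 -0.014 -0.29 0 0 0;-0.145 -0.006 -0.27 0 0 0;-0.145 -0.006 -0.27 0 0 0;-0.145 -0.006 -0.27 0 0 0;-0.05 0 -0.16 0 0 0;-0.05 0 -0.16 0 0 0;0 0 0 0 0 0"

```text
time_s: 13.2
tcp_pos: [0.4802, 0.0887, 0.0645]
ee_rot: [[0.999, 0.04, -0.002], [0.04, -0.999, -0.001], [-0.002, 0.001, -1.0]]
wrist_force: [-0.8, 0.0, -0.2]
gripper_width: 0.007
gripper_force: 0.0
```

play_rows:
  commands: "0 0 -0.06 0 0 0;0 0 -0.05 0 0 0"

```text
time_s: 13.4
tcp_pos: [0.4808, 0.0889, 0.062]
ee_rot: [[0.999, 0.04, -0.0], [0.04, -0.999, -0.0], [-0.0, 0.0, -1.0]]
wrist_force: [0.3, 0.3, 1.3]
gripper_width: 0.007
gripper_force: 0.4
```

play_rows:
  commands: "0 0 -0.04 0 0 0;0 0 -0.04 0 0 0;0 0 0 0 0 0"

```text
time_s: 13.7
tcp_pos: [0.4808, 0.0889, 0.0604]
ee_rot: [[0.999, 0.04, -0.0], [0.04, -0.999, -0.0], [-0.0, 0.0, -1.0]]
wrist_force: [-2.5, -0.4, 6.4]
gripper_width: 0.004
gripper_force: 3.1
```

play_rows:
  commands: "0 0 -0.02 0 0 0;0 0 0 0 0 0"

```text
time_s: 13.9
tcp_pos: [0.4808, 0.0889, 0.0603]
ee_rot: [[0.999, 0.041, 0.0], [0.041, -0.999, -0.0], [0.0, 0.0, -1.0]]
wrist_force: [-4.4, 0.4, 10.1]
gripper_width: 0.007
gripper_force: 5.1
```

Firm contact: 10 N and no more travel. I retreat and check.

play_rows:
  commands: "0 0 0.3 0 0 0;0 0 1 0 0 0;0 0 1 0 0 0;0 0 1 0 0 0;-0.5 0 1 0 0 0;-1 0 0.5 0 0 0;-1 0 0 0 0 0;-1 -0.5 0 0 0 0;0 -1 0 0 0 0;0 -1 0 0 0 0;0 -1 0 0 0 0;0 -1 0 0 0 0;0 -1 0 0 0 0;0 -1 0 0 0 0;0 0 0 0 0 0;0 0 0 0 0 0"

```text
time_s: 15.5
tcp_pos: [0.3757, -0.1065, 0.2032]
ee_rot: [[0.999, 0.038, 0.0], [0.038, -0.999, 0.0], [0.0, -0.0, -1.0]]
wrist_force: [-0.5, -0.8, -0.1]
gripper_width: 0.004
gripper_force: 0.0
```

```bash
python3 - <<'E'
from h import *
import cv2
p,d=cams.capture("side")
a=cv2.resize(p[130:290,230:390],None,fx=3.6,fy=3.6,interpolation=cv2.INTER_CUBIC)
cv2.imwrite("pics/c6.png",a)
j=np.load("jf.npy");c,s=np.cos(j[2]),np.sin(j[2])
for n in("side","top"):
  p,d=cams.capture(n)
  if n=="top":cv2.imwrite("pics/c7.png",cv2.resize(p[150:290,180:420],None,fx=3.3,fy=3.3,interpolation=cv2.INTER_CUBIC))
  J=cloud(n,d);J[...,:2]=(J[...,:2]-j[:2])@np.array([[c,-s],[s,c]]);x,y,z=np.moveaxis(J,-1,0)
  for l,k in(("bar",(abs(z-.042)<.006)&(abs(x)<.02)&(y>0)&(y<.16)),("flagtab",(x>-.06)&(x<-.03)&(abs(y-.162)<.01)&(z>.05)&(z<.1)),("clamparm",(x<0)&(x>-.035)&(abs(y-.075)<.006)&(z>.05)&(z<.1)),("handle",(x<-.045)&(x>-.065)&(abs(y-.075)<.02)&(z>.05)&(z<.1))):
    if k.sum():print(n,l,k.sum(),(np.percentile(J[k],[3,50,97],axis=0)*1000).round().tolist())
E
```

```text
side bar 485 [[-17.0, 22.0, 38.0], [1.0, 95.0, 40.0], [19.0, 138.0, 45.0]]
side flagtab 75 [[-53.0, 153.0, 56.0], [-42.0, 162.0, 58.0], [-32.0, 171.0, 60.0]]
side clamparm 46 [[-34.0, 71.0, 56.0], [-18.0, 76.0, 57.0], [-0.0, 80.0, 60.0]]
side handle 47 [[-53.0, 58.0, 54.0], [-48.0, 77.0, 57.0], [-45.0, 94.0, 60.0]]
top bar 492 [[-19.0, 21.0, 37.0], [-0.0, 96.0, 42.0], [18.0, 153.0, 47.0]]
top flagtab 70 [[-58.0, 153.0, 52.0], [-45.0, 162.0, 59.0], [-32.0, 171.0, 66.0]]
top clamparm 45 [[-32.0, 69.0, 54.0], [-18.0, 75.0, 59.0], [-2.0, 81.0, 66.0]]
top handle 63 [[-59.0, 56.0, 52.0], [-53.0, 77.0, 59.0], [-46.0, 94.0, 66.0]]
```

View pics/c6.png

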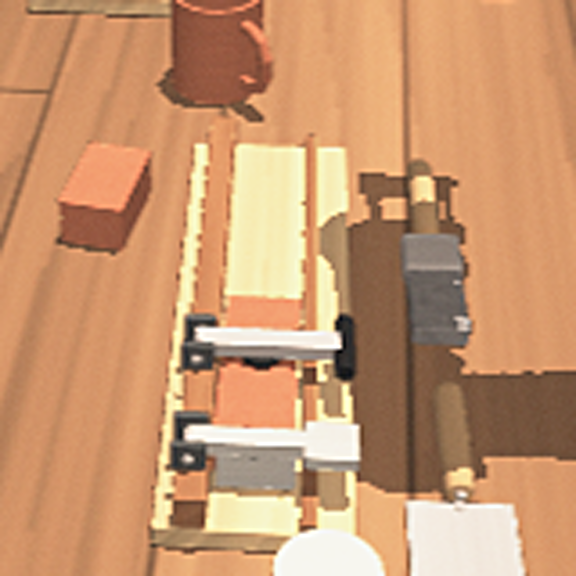

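View pics/c7.png

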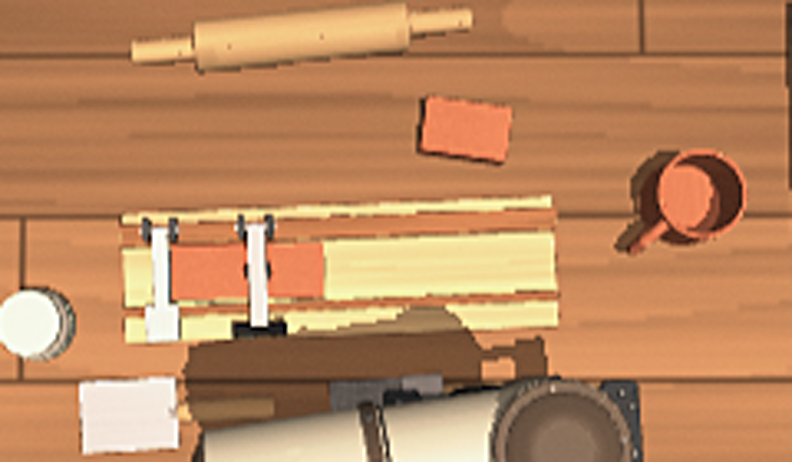

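The flag is down at top-crop (160, 280), the bar lies against it (170–325), and the level clamp pad rests on the bar at (257, 270). The bystanders have not moved, and the robot is clear.

```bash
python3 -c "
from station import r
print(r.finish_job())"
```

```text
the job is handed in; nothing more can be done
None
```

The job is handed in: the stop flag is fully down, the bar rests against it in the channel, the clamp pad is on top of the bar, and nothing else on the bench was moved.

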